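# Lock the service box with its blade key

## Robot

A 7-joint arm with a two-finger parallel gripper is mounted at the origin on a cart in front of the work surface, level with it; the furniture and walls round the work are solid. World frame = base frame: x ahead of the robot, y to its left, z up, the work surface at z = 0. Lengths are in m, angles in rad, forces in N, time in s.
With the tool pointing down it reaches from about 0.4 to 0.85 m from the base axis. Payload 4.5 kg.
Tool frame: the origin (TCP) lies at the very end of the fingers, on their centre line; the grasp point (between the pads) lies 19 mm behind it; z points along the fingers, y is the line along which they close (so a half turn about z gives the same grasp; the last joint's range is limited). The gripper opens to 88 mm and grips with 3 to 60 N. Pads are 18 mm wide; open, the fingers measure 123 mm over their backs; the gripper's body (75 mm by 187 mm) begins 45 mm behind the grasp point.
Start: joints at [-1.121, 0.689, -0.195, 1.565, 0.157, 0.902, -0.215], TCP at [0.252, 0.572, 0.239] pointing down, gripper open.
Joint ranges: [-3.01, 3.01], [-0.46, 2.08], [-1.47, 1.51], [0.13, 2.56], [-1, 4.14], [0.04, 2.09], [-2.66, 2.66]. Speed limits (rad/s): [2.57, 2.57, 3.14, 3.14, 3.14, 3.14, 3.14].

## Interface

Orientations are given as a unit quaternion [x, y, z, w].
In Python, from plant import r gives the robot as it stands. The module is installed in compiled form; this text tells all that it offers.
- The arm moves only by the tool step_arm, never from a script. Its argument "increments" is a list of rows, each a list of 2 entries, a list of its own where there are three numbers: the shift along the world's x, y, z in cm, then the turn, a rotation vector about the world's x, y, z in degrees. A call has exactly 10 rows; each row shifts and turns the commanded pose from where the row before left it; what a row does not reach is not made up. A row lasts 1/10 s, in which the tool goes at most 50 mm and 8.59 degrees, less where a joint would pass 70% of its speed; a pose out of reach is approached as far as the arm can. A call is refused whole if a number of a shift passes 5 or a number of a turn 8.59, either way. A call with a gripper value outside its range is refused whole. "fingers" is the opening, from 0 (shut) to 1 (fully open), set as the call begins (left out, the last holds). The fingers move at their own pace and stop on an object; "grip_force" is the grip in N (left out, the last holds). Time passes only in rows, so rows that do not move let the fingers close, or fill a call up. It gives the time, the measured TCP pose, the force, the opening and the grip force at its end, in the units of the state.
- r.get_state(): the state, without advancing time (a new reading comes with each control period).
- r.snapshot(name): name is "scene" or "top"; returns (picture, depth): 420x560x3 uint8, red, green, blue; 420x560 float32, m along the optical axis (not along the pixel's ray), 0 where there is no reading.
- r.calibration(name): a dict with "fov_y" (degrees; the focal length in pixels is half the picture's height over the tangent of half this angle, whatever the lens; pixels are square), "cx", "cy" (the principal point, pixels), "k1" (the pictures are not rectified: a ray, as slopes to the right and down, at radius r is drawn at 1 + k1 r^2 times it, then the intrinsics apply), "R" (3x3) and "t" (3): a world point X has camera coordinates R X + t. Camera axes: x right, y down, z forward; pixel columns grow to the right and rows downward; lengths in m; the calibration is good to about 2 mm. A picture is of the moment at which its call begins. calibration takes no time and is no camera call.
- r.finish_job(): hands the job in; it is judged then, once.
The state is a dict: "clock": time; "q": joint angles; "qd": joint speeds; "joint_torque": joint torques, N m; "tool_pos": TCP position; "eef_rot": TCP orientation; "contact_force": force on the tool from outside, world axes, zero at the start; "moment": the same for the moment, N m; "opening": opening from 0.0 (shut) to 1.0 (fully open); "finger_force": force on a finger pad.
Only numpy, scipy, OpenCV 4.12 (cv2) and the standard library are available. Lean on these libraries where they do the work, as an engineer would, in place of code of your own. Each camera call takes 0.05 s, during which the arm holds its last target. There are 200 camera calls.

## Task

The cover of the drink dispenser's grey service box is on but not locked. Take the yellow key off its sloping rest, stand it blade down in its blue stand and let go of it, then take it again from above, set its blade fully into the slot of the cam lock and turn the lock clockwise about a quarter turn, until the red-tipped tongue has swung fully home under its hook against the stop. Leave the key standing upright, fully in the lock, and do not disturb the pepper shaker, the toothpick jar or the spare spout.

Things in the scene. Friction and masses are not known exactly. Their poses are not given: they have to be found in the camera images.
- lock_key: the loose yellow key, 60 to 130 g: a square grip with black bands, 26 x 26 mm, 60 mm long, then a flat steel blade 18 mm long, 20 mm wide, 5 mm thick (last 6 mm: 17 mm wide, 3 mm thick). Axes: x along the key from grip to blade, y along the blade's width, z through its thickness. It starts leaning on a fixed black rest, grip towards the robot, x pointing away from it (-0.15 to 0.5 rad to the left) and 30 degrees downward. Origin: middle of the grip's underside
- key_grip (a point): centre of the yellow key's grip, about 46 mm above the table at the start; axes as lock_key. The blade end of the grip, 30 mm from here along x, is a flat 26 mm square shoulder that rests on the top of the lock or the stand when the blade is fully in
- key_tip (a point): end of the key's blade, 48 mm from key_grip along the key's x
- key_rest: the fixed black rest under the key at the start: a 24 mm wide ramp that falls 30 degrees away from the robot, on a foot 74 x 44 mm, 5 mm thick; the grip's sides are free. A lip 8 mm high stops the grip's blade end, so lift the key straight up. Origin at the middle of the foot's underside, z up, x down the ramp
- stand_slot (a point): centre of the slot's mouth on top of the blue key stand, which is fixed to the table: a block 40 x 34 mm, 38 mm high, on a foot 58 x 52 mm, 6 mm thick. The slot is 25 mm long (along this point's x), 9 mm wide (y), 22 mm deep; its top 5 mm flare by 3 mm at the ends, 4.5 mm at the sides; z is up. A key in it stands upright on its shoulder; the blade fits either way round
- lock_slot (a point): centre of the slot's mouth on top of the steel cam lock, a 38 mm square plug, 24 mm high, that turns about the vertical through here; mouth 64.5 mm above the table. Slot 23 mm long (this point's x), 8 mm wide (y), 20 mm deep, top 5 mm flared by 3 mm at the ends, 4.5 mm at the sides; z up; the axes turn with the lock. The blade fits either way round and has up to 10 degrees of play in the slot
- service_box: grey box with an aluminium cover, 156 x 146 mm, cover 40 mm above the table, fixed; origin at the middle of its underside, z up, the cam lock in the middle of the cover. The lock's red-tipped tongue reaches 53 mm from the axis along the slot, 8 mm above the cover at most; its steel hook stands on the box's -y side, 39 to 61 mm from the axis, up to 59 mm above the table
- cam (a joint): angle of the cam lock, rad: 0 unlocked, 1.57 fully locked against the stop; it grows as the lock is turned clockwise seen from above. Friction of about 0.1 N m holds it wherever it is left; it starts between 0 and 0.25
- pepper_mid (a point): middle of the glass pepper shaker with a steel cap, loose, 43 mm across, 75 mm high; a bystander
- jar_mid (a point): middle of the red toothpick jar, loose, 46 mm across, 66 mm high; a bystander
- spout_mid (a point): middle of the beige spare spout, loose, 33 mm across, 48 mm high; a bystander

How it is judged:
On the way, in this order (a step that is already met when the one before it is completed fails the run):
1. the key stands upright on its shoulder in the stand, let go (horizontal distance between key_tip and stand_slot below 0.006 m and z of key_tip in the frame of stand_slot below -0.013 m and angle between key_grip's own x axis and vertical above 2.95 rad and contact force between the fingers and lock_key below 0.3 N), for 0.2 s.
2. the key's blade has gone at least 8 mm into the slot of the lock, before the lock is turned (cam below 0.7) (horizontal distance between key_tip and lock_slot below 0.006 m and z of key_tip in the frame of lock_slot below -0.008 m and angle between key_grip's own x axis and vertical above 2.95 rad and value of joint cam below 0.7 rad), for 0.1 s.
At the end, for the whole second after the job is handed in: the cam lock is turned home (above 1.45 of 1.57 rad); the key stands upright (within 11 degrees) in the lock's slot, its tip within 6 mm of the axis and at least 13 mm deep, let go and at rest (value of joint cam above 1.45 rad and horizontal distance between key_tip and lock_slot below 0.006 m and z of key_tip in the frame of lock_slot below -0.013 m and angle between key_grip's own x axis and vertical above 2.95 rad and contact force between the fingers and lock_key below 0.3 N and linear speed of lock_key below 0.01 m/s); the robot touches nothing.
It fails at once if the pepper shaker is moved by more than 30 mm (distance of pepper_mid from where it was at the start of the episode above 0.03 m).
It fails at once if the toothpick jar is moved by more than 30 mm (distance of jar_mid from where it was at the start of the episode above 0.03 m).
It fails at once if the spare spout is moved by more than 30 mm (distance of spout_mid from where it was at the start of the episode above 0.03 m).
It also fails if it takes over 72 s, if anything falls off the work surface, if the arm or the gripper's body presses on something with over 40 N, if the wrist force passes 120 N, or if a joint passes its speed limit or range.

## Working session

There is one attempt and no reset: what is moved stays moved. The work goes in short steps, Python scripts to look and compute and a tool call to move; the robot and the scene stay as the last step left them, time stands still between calls to the robot, and variables do not carry over. Pictures are saved under pics/ and viewed, at most 11 in all, crops included, and the job is handed in when it is done.

Besides the shell and the picture viewer there is one more tool, called as name([rows], argument=value, ...), one row to a line, values as JSON. step_arm: Moves the arm, as the interface text tells. Its arguments: {"type":"object","properties":{"increments":{"type":"array","items":{"type":"array"}},"fingers":{"type":"number"},"grip_force":{"type":"number"}},"required":["increments"]}

```bash
mkdir -p pics; cat > h.py <<'E'
import numpy as np, cv2
from plant import r
def K(c):
    f=210/np.tan(np.radians(c["fov_y"])/2); return np.array([[f,0,c["cx"]],[0,f,c["cy"]],[0,0,1.]])
def rays(c,uv):
    uv=np.asarray(uv,float).reshape(-1,1,2)
    n=cv2.undistortPointsIter(uv,K(c),np.array([c["k1"],0,0,0,0.]),None,None,(3,50,1e-10)).reshape(-1,2)
    d=np.c_[n,np.ones(len(n))]; R=np.array(c["R"]); t=np.array(c["t"])
    return -R.T@t, d@R, d
def onplane(c,uv,z):
    o,d,_=rays(c,uv); return o+d*((z-o[2])/d[:,2])[:,None]
def cloud(c,depth):
    v,u=np.mgrid[0:420,0:560]; o,d,_=rays(c,np.c_[u.ravel(),v.ravel()])
    return (o+d*depth.reshape(-1,1)).reshape(420,560,3)
def snap(n,f=None):
    im,de=r.snapshot(n); im=np.array(im)
    if f: cv2.imwrite(f"pics/{f}.png",im[...,::-1])
    return im,np.array(de),r.calibration(n)
E
python3 - <<'E'
from h import *
ims=[]
for n in("scene","top"):
    im,d,c=snap(n,n+"0"); ims.append(im); np.savez(n+"0",im=im,d=d); print(n,{k:np.round(v,3).tolist() for k,v in c.items()})
s=r.get_state(); print(s["eef_rot"],s["tool_pos"],s["clock"],s["opening"])
E
```

```text
scene {'fov_y': 48.259, 'cx': 280.67, 'cy': 206.884, 'k1': 0.024, 'R': [[-0.76, -0.65, -0.004], [-0.259, 0.309, -0.915], [0.596, -0.695, -0.403]], 't': [0.391, 0.241, 0.639]}
top {'fov_y': 52.138, 'cx': 286.495, 'cy': 208.576, 'k1': -0.126, 'R': [[-0.005, -1.0, 0.016], [-0.994, 0.003, -0.112], [0.112, -0.017, -0.994]], 't': [-0.058, 0.58, 0.971]}
[ 2.06391004e-01  9.78469256e-01 -8.09509514e-04 -1.16911038e-04] [0.25226769 0.57120719 0.23800525] 0.1 1.0015378001871857
```

View pics/scene0.png

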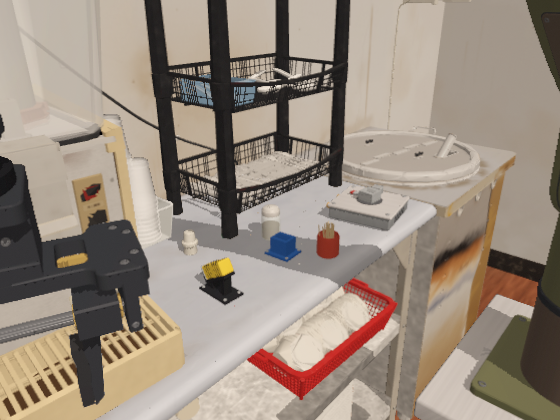

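View pics/top0.png

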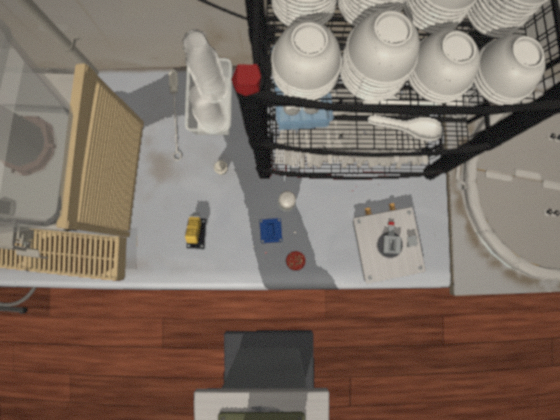

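The scene view shows the key at about (218,270), stand (284,244), pepper (271,220), jar (328,243), spout (190,242) and lock (370,195). In the top view they are key (195,230), stand (270,230), pepper (287,200), jar (296,260), spout (221,167) and lock (392,243). Next I measure them.

```bash
python3 - <<'E'
from h import *
for n in("scene","top"):
    z=np.load(n+"0.npz"); im,d=z["im"],z["d"]; c=r.calibration(n); P=cloud(c,d)
    hsv=cv2.cvtColor(im,cv2.COLOR_RGB2HSV); H,S,V=cv2.split(hsv)
    roi=(P[...,2]>-0.01)&(P[...,2]<0.12)&(d>0)&(P[...,0]>.25)&(P[...,0]<.75)&(P[...,1]<.35)&(P[...,1]>-.5)
    for nm,m in dict(yellow=(H>18)&(H<35)&(S>170)&(V>90),blue=(H>105)&(H<125)&(S>150),red=((H<6)|(H>174))&(S>150)&(V>60)).items():
        m=m&roi
        k,l,st,ce=cv2.connectedComponentsWithStats(m.astype(np.uint8))
        for i in range(1,k):
            if st[i,4]<6: continue
            q=P[l==i]; print(n,nm,st[i].tolist(),np.round(ce[i],1),"med",np.round(np.median(q,0),4),"zmax",q[:,2].max().round(4))
            if nm=="blue":
                t=(l==i)&(P[...,2]>.03); 
                if t.sum()>5:
                    uv=np.argwhere(t)[:,::-1].astype(np.float32); pp=onplane(c,uv,.038)[:,:2].astype(np.float32)
                    print("  stand top rect",cv2.minAreaRect(pp),t.sum())
    # box cover / lock
    m=(abs(P[...,2]-.04)<.008)&(P[...,1]<-.15)&(P[...,1]>-.5)&(P[...,0]>.3)&(P[...,0]<.7)&(d>0)
    k,l,st,ce=cv2.connectedComponentsWithStats(m.astype(np.uint8)); i=1+np.argmax(st[1:,4])
    uv=np.argwhere(l==i)[:,::-1].astype(np.float32); print(n,"cover",cv2.minAreaRect(onplane(c,uv,.04)[:,:2].astype(np.float32)),st[i])
    m=(abs(P[...,2]-.0645)<.006)&(P[...,1]<-.15)&(P[...,1]>-.5)&(P[...,0]>.35)&(P[...,0]<.7)&(d>0)
    k,l,st,ce=cv2.connectedComponentsWithStats(m.astype(np.uint8)); 
    for i in range(1,k):
        if st[i,4]<8: continue
        uv=np.argwhere(l==i)[:,::-1].astype(np.float32); print(n,"lock",cv2.minAreaRect(onplane(c,uv,.0645)[:,:2].astype(np.float32)),st[i])
    (x0,y0,x1,y1)=(180,170,440,300) if n=="scene" else (170,150,440,290)
    cv2.imwrite(f"pics/{n}c.png",cv2.resize(im[y0:y1,x0:x1,::-1],None,fx=3,fy=3,interpolation=cv2.INTER_CUBIC))
E
```

```text
scene yellow [203, 259, 30, 20, 400] [217.9 268.4] med [0.5121 0.1662 0.0558] zmax 0.0735
scene blue [265, 233, 36, 28, 588] [282.6 246.4] med [ 0.52   -0.0092  0.0221] zmax 0.0414
  stand top rect ((0.524960994720459, -0.016539614647626877), (0.04605092480778694, 0.04246658831834793), 4.272129535675049) 215
scene red [317, 231, 22, 27, 432] [327.7 246.1] med [ 0.4462 -0.064   0.0271] zmax 0.0486
scene cover ((0.4917888045310974, -0.2937706410884857), (0.15706129372119904, 0.16455084085464478), 10.37838363647461) [ 327  185   83   35 1467]
scene lock ((0.6632571220397949, -0.4110649824142456), (0.03036193922162056, 0.06306485831737518), 33.70253372192383) [331 161  12   8  42]
scene lock ((0.6810377240180969, -0.3689810633659363), (0.01076567079871893, 0.05032854154706001), 28.36183738708496) [320 164   6   7  15]
scene lock ((0.6618719100952148, -0.2474943995475769), (0.03368029743432999, 0.18349242210388184), 5.560091495513916) [276 170  46  22 108]
scene lock ((0.49035102128982544, -0.3094762861728668), (0.08402037620544434, 0.04891490936279297), 86.92423248291016) [359 184  24  1
[... 823 characters left out ...]
top lock ((0.6899959444999695, -0.37636202573776245), (0.019713008776307106, 0.052964746952056885), 7.520357131958008) [411 156  22  10 112]
top lock ((0.6605323553085327, -0.200861394405365), (7.263934094225988e-07, 0.016228972002863884), 0.07280948758125305) [344 172   8   1   8]
top lock ((0.660771369934082, -0.30025845766067505), (3.14034355142212e-06, 0.03305927291512489), 0.20174959301948547) [383 172  15   1  15]
top lock ((0.4935029149055481, -0.2982841730117798), (0.03943989425897598, 0.03855755925178528), 88.3240737915039) [383 236  18  18 263]
top lock ((0.5001867413520813, -0.3467387855052948), (0.021516595035791397, 0.01998952589929104), 12.595215797424316) [408 236  10  11  52]
```

View pics/scenec.png

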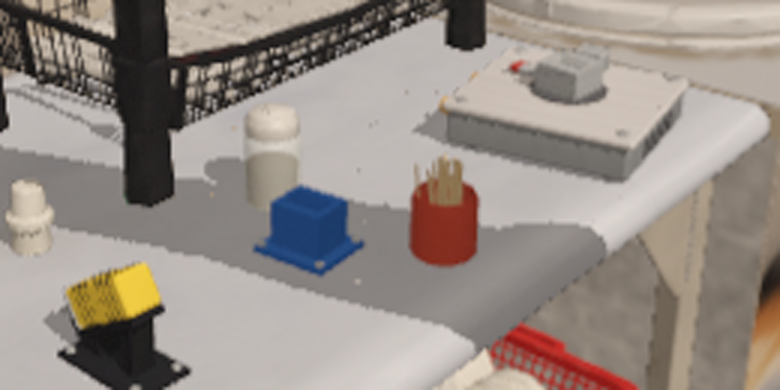

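View pics/topc.png

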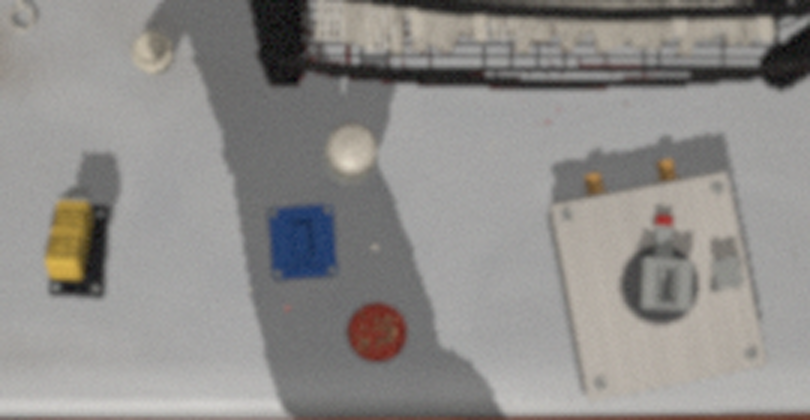

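```bash
python3 - <<'E'
from h import *
C={}
for n in("scene","top"):
    z=np.load(n+"0.npz"); im,d=z["im"],z["d"]; c=r.calibration(n); P=cloud(c,d)
    H,S,V=cv2.split(cv2.cvtColor(im,cv2.COLOR_RGB2HSV))
    m=(H>15)&(H<38)&(S>120)&(V>60)
    b=np.zeros_like(m); 
    if n=="top": b[210:248,182:206]=1
    else: b[255:285,198:240]=1
    m&=b; m=cv2.morphologyEx(m.astype(np.uint8),cv2.MORPH_CLOSE,np.ones((3,3)))
    q=P[m>0]; print(n,m.sum(),"zrange",np.percentile(q[:,2],[1,50,99]).round(4),"med",np.median(q,0).round(4))
    # top-face pixels: normal test through height plane fit
    if n=="top":
        th=0.1
        for it in range(4):
            nrm=np.array([.5*np.cos(th),.5*np.sin(th),.866])
            c0=np.median((q@nrm)); o,dd,_=rays(c,np.argwhere(m>0)[:,::-1].astype(float))
            X=o+dd*((c0-o@nrm)/(dd@nrm))[:,None]
            ax=np.array([.866*np.cos(th),.866*np.sin(th),-.5]); ay=np.cross(nrm,ax)
            r2=cv2.minAreaRect(np.c_[X@ax,X@ay].astype(np.float32))
            ctr=r2[0][0]*ax+r2[0][1]*ay+c0*nrm
            a=(r2[2]+45)%90-45; print(" th",th,"rect",np.round(r2[1],4),a,"topface ctr",ctr.round(4),"grip ctr",(ctr-.013*nrm).round(4))
            th+=np.radians(a)*.8
    # spout etc, foot of rest
    fm=(V<60)&(P[...,2]<.012)&(P[...,2]>-.01)&(abs(P[...,0]-.52)<.07)&(abs(P[...,1]-.165)<.06)
    if fm.sum()>20:
        uv=np.argwhere(fm)[:,::-1].astype(np.float32); print("foot",cv2.minAreaRect(onplane(c,uv,.005)[:,:2].astype(np.float32)),fm.sum())
    C[n]=P[(d>0)]
    # red tip
    g=(H<8)|(H>172); g=g&(S>70)&(abs(P[...,0]-.545)<.03)&(abs(P[...,1]+.30)<.05)
    if g.any(): print("tip",onplane(c,np.argwhere(g)[:,::-1].astype(float),.048).mean(0).round(4),g.sum())
Q=np.vstack(list(C.values()))
for y0 in np.arange(-.5,.3,.1):
    w=Q[(Q[:,1]>y0)&(Q[:,1]<y0+.1)&(Q[:,0]>.3)&(Q[:,0]<.9)]
    for z0,z1 in((.09,.2),(.2,.4),(.4,.7)):
        a=w[(w[:,2]>z0)&(w[:,2]<z1)]
        print(round(y0,1),z0,len(a),np.percentile(a[:,0],[0.5,5]).round(3) if len(a)>10 else "")
for nm,b in dict(pepper=(.60,-.055),jar=(.46,-.078),spout=(.62,.1)).items():
    w=Q[(np.hypot(Q[:,0]-b[0],Q[:,1]-b[1])<.05)&(Q[:,2]>.02)&(Q[:,2]<.09)]; print(nm,np.median(w,0).round(3))
E
```

```text
scene 446 zrange [0.0278 0.0557 0.0729] med [0.5126 0.1662 0.0557]
foot ((0.5234431028366089, 0.15700142085552216), (0.04257672280073166, 0.07606428861618042), 86.68158721923828) 399
tip [ 0.5441 -0.3035  0.048 ] 13
top 318 zrange [0.0054 0.059  0.0732] med [0.5277 0.1523 0.059 ]
 th 0.1 rect [0.03   0.0706] -6.994209289550781 topface ctr [0.5291 0.1518 0.0617] grip ctr [0.5226 0.1512 0.0505]
 th 0.0023424154590123425 rect [0.0296 0.0706] -2.0869369506835938 topface ctr [0.5289 0.1518 0.0618] grip ctr [0.5224 0.1518 0.0505]
 th -0.026796721397755047 rect [0.0294 0.0706] -0.6363372802734375 topface ctr [0.5288 0.1518 0.0619] grip ctr [0.5223 0.152  0.0506]
 th -0.03568166595292101 rect [0.0294 0.0706] -0.19504547119140625 topface ctr [0.5288 0.1518 0.0619] grip ctr [0.5223 0.152  0.0506]
foot ((0.5226296782493591, 0.14386872947216034), (0.026227883994579315, 0.07179445028305054), 69.60469055175781) 136
tip [ 0.5445 -0.3017  0.048 ] 22
-0.5 0.09 1412 [0.651 0.654]
-0.5 0.2 2785 [0.652 0.655]
-0.5 0.4 2544 [0.654 0.655]
-0.4 0.09 742 [0.64  0.642]
-0.4 0.2 2982 [0.64  0.645]
-0.4 0.4 7310 [0.641 0.648]
-0.3 0.09 439 [0.635 0.637]
-0.3 0.2 2674 [0.636 0.638]
-0.3 0.4 6920 [0.637 0.64 ]
-0.2 0.09 536 [0.636 0.637]
-0.2 0.2 2676 [0.637 0.639]
-0.2 0.4 8528 [0.638 0.642]
-0.1 0.09 1644 [0.641 0.644]
-0.1 0.2 5629 [0.642 0.65 ]
-0.1 0.4 8888 [0.642 0.649]
-0.0 0.09 1510 [0.654 0.657]
-0.0 0.2 2462 [0.655 0.657]
-0.0 0.4 1459 [0.655 0.657]
0.1 0.09 2307 [0.769 0.773]
0.1 0.2 871 [0.856 0.858]
0.1 0.4 0 
0.2 0.09 1437 [0.619 0.64 ]
0.2 0.2 3322 [0.621 0.641]
0.2 0.4 3965 [0.595 0.616]
pepper [ 0.59  -0.053  0.064]
jar [ 0.453 -0.071  0.044]
spout [0.668 0.099 0.028]
```

step_arm([
  [[1.0,-2.0,0.6],[0,0,2.1]],
  [[1.0,-2.0,0.6],[0,0,2.1]],
  [[1.0,-2.0,0.6],[0,0,2.1]],
  [[1.0,-2.0,0.6],[0,0,2.1]],
  [[1.0,-2.0,0.6],[0,0,2.1]],
  [[1.0,-2.0,0.6],[0,0,2.1]],
  [[1.0,-2.0,0.6],[0,0,2.1]],
  [[1.0,-2.0,0.6],[0,0,2.1]],
  [[1.0,-2.0,0.6],[0,0,2.1]],
  [[1.0,-2.0,0.6],[0,0,2.1]],
], fingers=0.8, grip_force=25)

```text
clock: 1.1
tool_pos: [0.3526, 0.3706, 0.2987]
eef_rot: [0.024, 1.0, -0.0, -0.0]
contact_force: [0.1, 0.5, 0.6]
opening: 0.804
finger_force: 0.0
```

step_arm([
  [[1.1,-2.2,-0.4],[-0.2,-4.5,0]],
  [[1.1,-2.2,-0.4],[-0.2,-4.5,0]],
  [[1.1,-2.2,-0.4],[-0.2,-4.5,0]],
  [[1.1,-2.2,-0.4],[-0.2,-4.5,0]],
  [[1.1,-2.2,-0.4],[-0.2,-4.5,0]],
  [[1.1,-2.2,-0.4],[-0.2,-4.5,0]],
  [[1.1,-2.2,-0.4],[-0.2,-4.5,0]],
  [[1.1,-2.2,-0.4],[-0.2,-4.5,0]],
  [[1.1,-2.2,-0.4],[-0.2,-4.5,0]],
  [[1.1,-2.2,-0.4],[-0.2,-4.5,0]],
])

```text
clock: 2.1
tool_pos: [0.447, 0.1923, 0.2692]
eef_rot: [0.029, 0.95, -0.023, 0.31]
contact_force: [-0.1, -1.1, 0.3]
opening: 0.805
finger_force: 0.0
```

```bash
cat >> h.py <<'E'
from scipy.spatial.transform import Rotation as Ro
def st():
    s=r.get_state(); M=Ro.from_quat(s["eef_rot"]).as_matrix()
    print("t",round(s["clock"],2),"p",np.round(s["tool_pos"],4),"ty",M[:,1].round(3),"tz",M[:,2].round(3),"q",np.round(s["q"],2),"F",np.round(s["contact_force"],1),"op",round(s["opening"],3),"ff",np.round(s["finger_force"],1))
    return s,M
E
python3 -c "
from h import *
st()"
```

```text
t 2.1 p [0.447  0.1923 0.2692] ty [ 0.07   0.997 -0.026] tz [ 0.588 -0.062 -0.807] q [-1.    0.43  0.25  2.44  1.89  0.4  -1.12] F [-0.1 -1.1  0.3] op 0.805 ff 0.0
```

step_arm([
  [[0.5,-0.35,-1.8],[0.15,0,0.1]],
  [[0.5,-0.35,-1.8],[0.15,0,0.1]],
  [[0.5,-0.35,-1.8],[0.15,0,0.1]],
  [[0.5,-0.35,-1.8],[0.15,0,0.1]],
  [[0.5,-0.35,-1.8],[0.15,0,0.1]],
  [[0.5,-0.35,-1.8],[0.15,0,0.1]],
  [[0.5,-0.35,-1.8],[0.15,0,0.1]],
  [[0.5,-0.35,-1.8],[0.15,0,0.1]],
  [[0.5,-0.35,-1.8],[0.15,0,0.1]],
  [[0.5,-0.35,-1.8],[0.15,0,0.1]],
], fingers=0.6)

```text
clock: 3.1
tool_pos: [0.497, 0.1567, 0.088]
eef_rot: [0.026, 0.951, -0.009, 0.309]
contact_force: [-0.4, -0.3, -0.5]
opening: 0.602
finger_force: 0.0
```

```bash
python3 -c "
from h import *
st()
a,_,_=snap('scene');b,_,_=snap('top')
o=np.hstack([cv2.resize(a[190:330,140:290],(400,373)),cv2.resize(b[150:290,120:270],(400,373))])
cv2.imwrite('pics/p1.png',o[...,::-1])"
```

```text
t 3.1 p [0.497  0.1567 0.088 ] ty [ 0.054  0.999 -0.   ] tz [ 0.586 -0.032 -0.809] q [-0.54  0.94 -0.15  2.52  2.53  0.95 -1.7 ] F [-0.4 -0.3 -0.5] op 0.602 ff 0.0
```

View pics/p1.png

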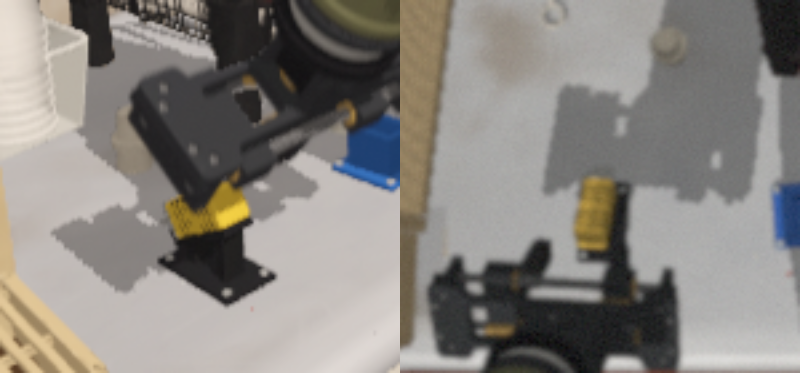

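The grip (596,215 in the right panel) lies between the two fingertips (540 and 620), with parallax accounting for the offset. I advance and close.

step_arm([
  [[0.4,0,-0.57],[0,0,0]],
  [[0.4,0,-0.57],[0,0,0]],
  [[0.4,0,-0.57],[0,0,0]],
  [[0.4,0,-0.57],[0,0,0]],
  [[0.4,0,-0.57],[0,0,0]],
  [[0.4,0,-0.57],[0,0,0]],
  [[0.4,0,-0.57],[0,0,0]],
  [[0.4,0,-0.57],[0,0,0]],
  [[0.4,0,-0.57],[0,0,0]],
  [[0.4,0,-0.57],[0,0,0]],
])

```text
clock: 4.2
tool_pos: [0.537, 0.1566, 0.0315]
eef_rot: [0.026, 0.951, -0.009, 0.309]
contact_force: [-0.2, 0.1, -0.3]
opening: 0.598
finger_force: 0.0
```

step_arm([
  [[0,0,0],[0,0,0]],
  [[0,0,0],[0,0,0]],
  [[0,0,0],[0,0,0]],
  [[0,0,0],[0,0,0]],
  [[0,0,0],[0,0,0]],
  [[0,0,0],[0,0,0]],
  [[0,0,0],[0,0,0]],
  [[0,0,0],[0,0,0]],
  [[0,0,0],[0,0,0]],
  [[0,0,0],[0,0,0]],
], fingers=0, grip_force=30)

```text
clock: 5.2
tool_pos: [0.5365, 0.1556, 0.0322]
eef_rot: [0.026, 0.951, -0.01, 0.309]
contact_force: [-3.1, -3.6, 3.4]
opening: 0.291
finger_force: 30.0
```

```bash
python3 -c "
from h import *
s,M=st(); print('grasp pt',s['tool_pos']-.019*M[:,2])"
```

```text
t 5.2 p [0.5365 0.1556 0.0322] ty [ 0.056  0.998 -0.002] tz [ 0.586 -0.034 -0.809] q [-0.49  1.05 -0.13  2.4   2.59  0.95 -1.68] F [-3.1 -3.6  3.4] op 0.291 ff 30.0
grasp pt [0.52532048 0.15627287 0.04757272]
```

step_arm([
  [[0,0,1],[0,0,0]],
  [[0,0,1.5],[0,0,0]],
  [[0,0,1.5],[0,0,0]],
  [[0,0,1.5],[0,0,0]],
  [[0,0,1.5],[0,0,0]],
  [[0,0,1.5],[0,0,0]],
  [[0,0,1.5],[0,0,0]],
  [[0,0,1.5],[0,0,0]],
  [[0,0,1.5],[0,0,0]],
  [[0,0,1],[0,0,0]],
])

```text
clock: 6.2
tool_pos: [0.537, 0.159, 0.1737]
eef_rot: [0.024, 0.951, -0.007, 0.31]
contact_force: [-0.2, -0.1, -1.3]
opening: 0.29
finger_force: 30.0
```

step_arm([
  [[0,-0.4,0],[0.17,3,0]],
  [[0,-0.4,0],[0.17,3,0]],
  [[0,-0.4,0],[0.17,3,0]],
  [[0,-0.4,0],[0.17,3,0]],
  [[0,-0.4,0],[0.17,3,0]],
  [[0,-0.4,0],[0.17,3,0]],
  [[0,-0.4,0],[0.17,3,0]],
  [[0,-0.4,0],[0.17,3,0]],
  [[0,-0.4,0],[0.17,3,0]],
  [[0,-0.4,0],[0.17,3,0]],
])

```text
clock: 7.2
tool_pos: [0.5562, 0.1291, 0.1747]
eef_rot: [0.027, 0.986, -0.004, 0.165]
contact_force: [-0.4, -0.8, -3.0]
opening: 0.295
finger_force: 30.0
```

```bash
python3 -c "
from h import *
st()"
```

```text
t 7.2 p [0.5562 0.1291 0.1747] ty [0.054 0.999 0.001] tz [ 0.326 -0.017 -0.945] q [-0.31  0.63 -0.13  2.11  1.14  0.24  0.02] F [-0.4 -0.8 -3. ] op 0.295 ff 30.0
```

step_arm([
  [[-0.2,-0.4,0],[0.12,2.2,0]],
  [[-0.2,-0.4,0],[0.12,2.2,0]],
  [[-0.2,-0.4,0],[0.12,2.2,0]],
  [[-0.2,-0.4,0],[0.12,2.2,0]],
  [[-0.2,-0.4,0],[0.12,2.2,0]],
  [[-0.2,-0.4,0],[0.12,2.2,0]],
  [[-0.2,-0.4,0],[0.12,2.2,0]],
  [[-0.2,-0.4,0],[0.12,2.2,0]],
  [[-0.2,-0.4,0],[0.12,2.2,0]],
  [[-0.2,-0.4,0],[0.12,2.2,0]],
])

```text
clock: 8.2
tool_pos: [0.5369, 0.0879, 0.1748]
eef_rot: [0.028, 0.999, -0.0, -0.025]
contact_force: [0.5, -0.3, -1.2]
opening: 0.29
finger_force: 30.0
```

```bash
python3 -c "
from h import *
st()"
```

```text
t 8.2 p [0.5369 0.0879 0.1748] ty [ 0.055  0.998 -0.002] tz [-0.051  0.001 -0.999] q [ 0.13  0.76 -0.64  1.81  0.57  0.82  0.72] F [ 0.5 -0.3 -1.2] op 0.29 ff 30.0
```

step_arm([
  [[-0.2,0,0],[0,0,7]],
  [[-0.2,0,0],[0,0,7]],
  [[-0.2,0,0],[0,0,7]],
  [[-0.2,0,0],[0,0,7]],
  [[-0.2,0,0],[0,0,7]],
  [[-0.2,0,0],[0,0,7]],
  [[-0.2,0,0],[0,0,7]],
  [[-0.2,0,0],[0,0,7]],
  [[-0.2,0,0],[0,0,7]],
  [[-0.2,0,0],[0,0,7]],
])

```text
clock: 9.2
tool_pos: [0.5171, 0.088, 0.1747]
eef_rot: [-0.552, 0.833, -0.016, -0.019]
contact_force: [0.1, -0.5, -1.3]
opening: 0.292
finger_force: 30.0
```

step_arm([
  [[0,-0.4,0],[-2.1,0,2.3]],
  [[0,-0.4,0],[-2.1,0,2.3]],
  [[0,-0.4,0],[-2.1,0,2.3]],
  [[0,-0.4,0],[-2.1,0,2.3]],
  [[0,-0.4,0],[-2.1,0,2.3]],
  [[0,-0.4,0],[-2.1,0,2.3]],
  [[0,-0.4,0],[-2.1,0,2.3]],
  [[0,-0.4,0],[-2.1,0,2.3]],
  [[0,-0.4,0],[-2.1,0,2.3]],
  [[0,-0.4,0],[-2.1,0,2.3]],
])

```text
clock: 10.2
tool_pos: [0.5162, 0.0469, 0.1738]
eef_rot: [0.692, -0.692, 0.171, 0.117]
contact_force: [-0.1, -0.4, -1.5]
opening: 0.291
finger_force: 30.0
```

```bash
python3 - <<'E'
from h import *
s,M=st()
g=s["tool_pos"]-.019*M[:,2]; print("grasp",g)
ims=[]
for n in("scene","top"):
    im,d,c=snap(n); np.savez(n+"1",im=im,d=d)
    def proj(X): 
        R=np.array(c["R"]);return cv2.projectPoints(X.reshape(1,3),cv2.Rodrigues(R)[0],np.array(c["t"]),K(c),np.array([c["k1"],0,0,0,0.]))[0].ravel()
    uv=proj(g).astype(int); print(n,uv); x0,y0=max(uv[0]-60,0),max(uv[1]-55,0)
    ims.append(cv2.resize(im[y0:y0+125,x0:x0+125],(400,400),interpolation=cv2.INTER_CUBIC)); print(x0,y0)
cv2.imwrite("pics/p2.png",np.hstack(ims)[...,::-1])
E
```

```text
t 10.2 p [0.5162 0.0469 0.1738] ty [-0.997 -0.016 -0.075] tz [ 0.075 -0.399 -0.914] q [ 0.04  0.82 -0.82  1.94  1.07  1.16  1.74] F [-0.1 -0.4 -1.5] op 0.291 ff 30.0
grasp [0.5148278  0.05449758 0.19116398]
scene [260 178]
200 123
top [229 232]
169 177
```

View pics/p2.png

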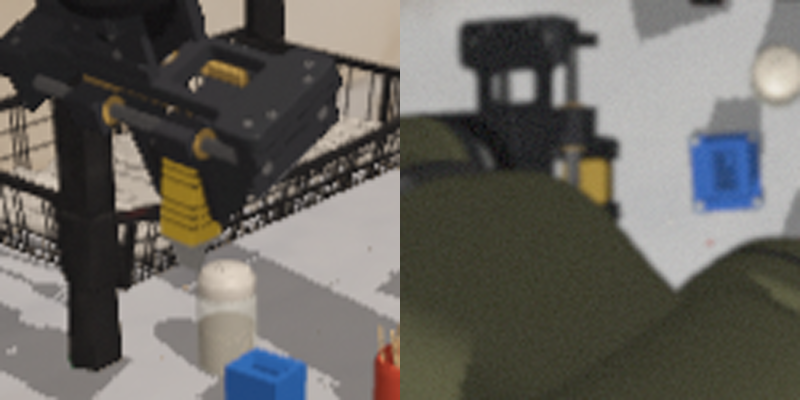

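```bash
python3 - <<'E'
from h import *
s,M=st(); p=s["tool_pos"]
Mg=Ro.from_quat([0.026,0.951,-0.01,0.309]).as_matrix()
th=np.radians(-3); kx0=np.array([.866*np.cos(th),.866*np.sin(th),-.5]); ky0=np.array([-np.sin(th),np.cos(th),0])
T=Mg.T@np.c_[kx0,ky0,np.cross(kx0,ky0)]; Kn=M@T; print("key axes now\n",Kn.round(3))
for n in("scene","top"):
    z=np.load(n+"1.npz"); im,d=z["im"],z["d"]; c=r.calibration(n); P=cloud(c,d)
    H,S,V=cv2.split(cv2.cvtColor(im,cv2.COLOR_RGB2HSV))
    b=(H>105)&(H<125)&(S>150)&(P[...,1]<.05)&(P[...,1]>-.08)&(P[...,0]>.45)&(P[...,0]<.6)
    for zt in (.033,.036):
        t=b&(P[...,2]>zt); k,l,_s,ce=cv2.connectedComponentsWithStats(t.astype(np.uint8)); 
        if k>1:
            i=1+np.argmax(_s[1:,4]); uv=np.argwhere(l==i)[:,::-1].astype(np.float32)
            print(n,zt,"stand",cv2.minAreaRect(onplane(c,uv,.038)[:,:2].astype(np.float32)),len(uv))
    ee=b&(V<np.median(V[b])*.72)
    if n=="top":
        t=b&(P[...,2]>.02); uv=np.argwhere(t&(V<np.median(V[t])*.75)); print("slot dark",len(uv))
        if len(uv): 
            X=onplane(c,uv[:,::-1].astype(float),.036)[:,:2]; print(X.mean(0),cv2.minAreaRect(X.astype(np.float32)))
    y=(H>15)&(H<38)&(S>120)&(V>60)&(P[...,2]>.1)&(P[...,2]<.25)&(abs(P[...,0]-p[0])<.06)&(abs(P[...,1]-p[1])<.07)
    k,l,_s,ce=cv2.connectedComponentsWithStats(cv2.morphologyEx(y.astype(np.uint8),cv2.MORPH_CLOSE,np.ones((3,3))))
    i=1+np.argmax(_s[1:,4]); uv=np.argwhere(l==i)[:,::-1]
    g=p-.019*M[:,2]
    pj=lambda X: cv2.projectPoints(np.array(X).reshape(-1,1,3),cv2.Rodrigues(np.array(c["R"]))[0],np.array(c["t"]),K(c),np.array([c["k1"],0,0,0,0.]))[0].reshape(-1,2)
    rows=uv[:,1]
    if n=="scene":
        for v in np.unique(rows): u=uv[rows==v,0]; print(v,u.min(),u.max(),end="; ")
        print("pred axis pts", pj([g,g+.03*Kn[:,0]]).round(1), "vertical",pj([g,g-[0,0,.03]]).round(1))
        cs=g+.03*Kn[:,0]; print("pred shoulder corners",pj([cs+a*.013*Kn[:,1]+b_*.013*Kn[:,2] for a in(-1,1) for b_ in(-1,1)]).round(1))
E
```

```text
t 10.3 p [0.5157 0.0476 0.1735] ty [-0.997 -0.016 -0.074] tz [ 0.074 -0.398 -0.914] q [ 0.04  0.82 -0.82  1.94  1.07  1.16  1.74] F [-0.7  0.2 -0.6] op 0.295 ff 30.0
key axes now
 [[ 0.069 -0.997 -0.016]
 [ 0.009 -0.015  1.   ]
 [-0.998 -0.069  0.008]]
scene 0.033 stand ((0.526361346244812, -0.019319649785757065), (0.04343721643090248, 0.0411817841231823), 5.1572370529174805) 186
scene 0.036 stand ((0.5281499028205872, -0.021470384672284126), (0.04029012471437454, 0.03660852089524269), 5.005210876464844) 132
172 251 252; 173 250 254; 174 250 257; 175 250 259; 176 250 261; 177 250 261; 178 250 261; 179 250 262; 180 250 262; 181 250 262; 182 250 263; 183 250 263; 184 251 263; 185 251 263; 186 251 264; 187 250 264; 188 250 264; 189 250 264; 190 250 265; 191 250 265; 192 250 268; 193 250 268; 194 250 268; 195 250 268; 196 252 267; 197 254 265; 198 256 263; 199 259 261; pred axis pts [[260.2 178.5]
 [259.6 194. ]] vertical [[260.2 178.5]
 [260.6 194.2]]
pred shoulder corners [[259.1 189.8]
 [249.4 193.8]
 [269.8 194.1]
 [260.2 198.3]]
top 0.033 stand ((0.531903088092804, -0.022249918431043625), (0.041961319744586945, 0.033934690058231354), 3.9090147018432617) 211
top 0.036 stand ((0.5321513414382935, -0.02223295159637928), (0.04146358370780945, 0.033934690058231354), 3.9090139865875244) 169
slot dark 4
[ 0.51979959 -0.02201296] ((0.5208448171615601, -0.022942405194044113), (0.0043974369764328, 0.007325335405766964), 71.49590301513672)
```

step_arm([
  [[0.14,-0.77,-0.3],[-0.05,0.4,0.2]],
  [[0.14,-0.77,-0.3],[-0.05,0.4,0.2]],
  [[0.14,-0.77,-0.3],[-0.05,0.4,0.2]],
  [[0.14,-0.77,-0.3],[-0.05,0.4,0.2]],
  [[0.14,-0.77,-0.3],[-0.05,0.4,0.2]],
  [[0.14,-0.77,-0.3],[-0.05,0.4,0.2]],
  [[0.14,-0.77,-0.3],[-0.05,0.4,0.2]],
  [[0.14,-0.77,-0.3],[-0.05,0.4,0.2]],
  [[0.14,-0.77,-0.3],[-0.05,0.4,0.2]],
  [[0.14,-0.77,-0.3],[-0.05,0.4,0.2]],
])

```text
clock: 11.3
tool_pos: [0.5304, -0.0304, 0.1436]
eef_rot: [0.708, -0.675, 0.151, 0.141]
contact_force: [-0.7, -0.6, -1.4]
opening: 0.289
finger_force: 30.0
```

```bash
cat >> h.py <<'E'
def key():
    s,M=st(); p=s["tool_pos"]
    Mg=Ro.from_quat([0.026,0.951,-0.01,0.309]).as_matrix()
    th=np.radians(-3); kx0=np.array([.866*np.cos(th),.866*np.sin(th),-.5]); ky0=np.array([-np.sin(th),np.cos(th),0])
    Kn=M@Mg.T@np.c_[kx0,ky0,np.cross(kx0,ky0)]; g=p-.019*M[:,2]
    print("kx",Kn[:,0].round(3),"ky",Kn[:,1].round(3),"tip",(g+.048*Kn[:,0]).round(4))
E
python3 - <<'E'
from h import *
key()
im,d,c=snap("scene"); cv2.imwrite("pics/p3.png",cv2.resize(im[150:280,210:340,::-1],(600,600),interpolation=cv2.INTER_CUBIC))
E
```

```text
t 11.3 p [ 0.5304 -0.0304  0.1436] ty [-0.999 -0.048 -0.004] tz [ 0.023 -0.403 -0.915] q [ 0.18  0.87 -0.79  1.93  1.12  1.13  1.9 ] F [-0.7 -0.6 -1.4] op 0.289 ff 30.0
kx [-0.     0.003 -1.   ] ky [-0.999 -0.047  0.   ] tip [ 0.5299 -0.0226  0.1129]
```

View pics/p3.png

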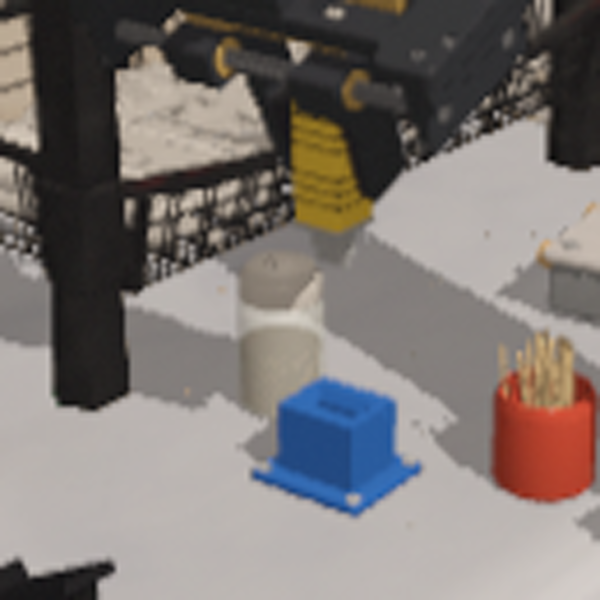

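The scene crop shows the key vertical, with its blade end at about (335,268), and the stand slot centre at about (343,402). I compare the two in that same view.

```bash
python3 - <<'E'
from h import *
c=r.calibration("scene"); f=130/600
for nm,u,v,z in(("slot",343,402,.038),("slotL",315,407,.038),("slotR",372,397,.038),("tip",335,266,.1129),("shoulder low corner",331,236,.1309)):
    print(nm,onplane(c,[[210+u*f-.4,150+v*f-.4]],z).round(4))
E
```

```text
slot [[ 0.5284 -0.0264  0.038 ]]
slotL [[ 0.5347 -0.0148  0.038 ]]
slotR [[ 0.5216 -0.0384  0.038 ]]
tip [[ 0.5175 -0.0085  0.1129]]
shoulder low corner [[5.122e-01 3.000e-04 1.309e-01]]
```

```bash
python3 - <<'E'
from h import *
z=np.load("top0.npz"); im=z["im"]; print(im[217:244,259:284,2])
im,d,c=snap("scene"); print(im[228:252,266:304,2])
pj=lambda X: cv2.projectPoints(np.array(X).reshape(-1,1,3),cv2.Rodrigues(np.array(c["R"]))[0],np.array(c["t"]),K(c),np.array([c["k1"],0,0,0,0.]))[0].reshape(-1,2)
print(pj([[.53+a*.02,-.022+b*.017,.038] for a in(-1,1) for b in(-1,1)]+[[.53,-.022,.038],[.53,-.0226,.1129]]))
E
```

```text
[[110 111 105 113 110 112 115 107 111 109 108 108 106 107 108 108 109 108
  107 108 112 109 111 108 111]
 [110 107 106 107 108 109 104 104 103 101 102 105 108 102 103 105 108 107
  106 105 105 110 109 111 110]
 [103  95 105 107 111 107 105 107 104 103 108 105 105 107 103 106 105 103
  103 101 105 107 107 113 107]
 [100  97 101 104 104 107 108 106 105 106 106 106 109 105 109 107 105 108
  103 105 107 104 110 109 110]
 [100 100 101 102 107 104 106 106 106 107 108 106 105 106 105 108 107 110
  101 107 109 110 107 108 115]
 [104 101 104 106 103 109 110 104 100 104  99 101 104  99  99 106 104 110
  107 106 107 101 101 110 112]
 [102 102 106 107 107 106 103 101  96  93  87  88  85  87  89 100 105 104
  105 106 108 106 104 111 111]
 [103 104 106 107 109 111 105 101  96  89  87  83  85  82  88 101 105 109
  109 109 105 107 104 106 112]
 [104 105 107 105 108 105 107 104  98  94  97 100  98  87  86  98 106 109
  104 105 108 105 105 108 112]
 [102 106 105 110 106 108 105 107 104 101 105 106 103  94  90  99 105 109
  109 106 110 104 105 105 108]
 [105 105 108 107 106 106 107 106 100 100 106 106 
[... 5027 characters left out ...]
 158 158 167 176 169 172 175 178 178
  178 178]
 [119 124 169 135 128 129 129 129 129 130 129 130 130 129 130 129 129 129
  129 129 154 158 159 158 158 158 159 158 158 168 178 163 166 170 168 176
  178 177]
 [150 152 167 163 142 130 129 130 130 129 129 129 129 129 129 129 129 129
  129 129 154 158 159 159 158 158 158 158 165 174 179 163 157 160 175 167
  175 177]
 [161 159 152 174 169 157 141 131 129 129 129 129 129 129 129 129 129 130
  129 130 155 158 158 158 158 158 158 164 174 178 179 174 176 169 170 152
  173 177]]
[[294.80936678 237.19667245]
 [284.04664432 243.25742115]
 [279.89497247 231.49204167]
 [269.03192615 237.26085625]
 [281.91915016 237.22822559]
 [281.99906469 203.3744293 ]]
```

step_arm([
  [[-0.1,-0.2,-0.7],[0,0,0]],
  [[0,0,-0.7],[0,0,0]],
  [[0,0,-0.7],[0,0,0]],
  [[0,0,-0.7],[0,0,0]],
  [[0,0,-0.7],[0,0,0]],
  [[0,0,-0.7],[0,0,0]],
  [[0,0,-0.7],[0,0,0]],
  [[0,0,-0.7],[0,0,0]],
  [[0,0,-0.7],[0,0,0]],
  [[0,0,-0.7],[0,0,0]],
])

```text
clock: 12.4
tool_pos: [0.5292, -0.0319, 0.0732]
eef_rot: [0.708, -0.676, 0.151, 0.141]
contact_force: [0.0, -0.3, -1.1]
opening: 0.291
finger_force: 30.0
```

```bash
python3 - <<'E'
from h import *
key()
im,d,c=snap("scene"); cv2.imwrite("pics/p4.png",cv2.resize(im[180:270,240:330,::-1],(540,540),interpolation=cv2.INTER_CUBIC))
E
```

```text
t 12.4 p [ 0.5292 -0.0319  0.0732] ty [-0.999 -0.048 -0.005] tz [ 0.024 -0.403 -0.915] q [ 0.15  0.99 -0.73  1.96  1.25  1.07  1.77] F [ 0.  -0.3 -1.1] op 0.291 ff 30.0
kx [ 0.     0.003 -1.   ] ky [-0.999 -0.047 -0.   ] tip [ 0.5288 -0.024   0.0426]
```

View pics/p4.png

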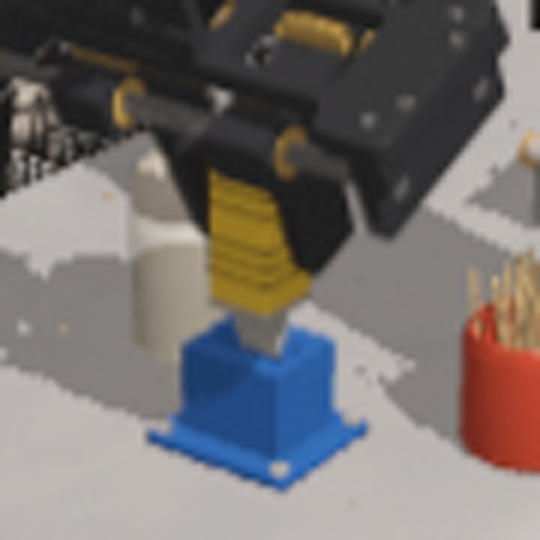

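The blade tip (about 265,352) is over the slot mouth of the stand. I descend slowly.

step_arm([
  [[0,0,-0.1],[0,0,0]],
  [[0,0,-0.1],[0,0,0]],
  [[0,0,-0.1],[0,0,0]],
  [[0,0,-0.1],[0,0,0]],
  [[0,0,-0.1],[0,0,0]],
  [[0,0,-0.1],[0,0,0]],
  [[0,0,-0.1],[0,0,0]],
  [[0,0,-0.1],[0,0,0]],
  [[0,0,-0.1],[0,0,0]],
  [[0,0,-0.1],[0,0,0]],
])

```text
clock: 13.45
tool_pos: [0.5292, -0.032, 0.0638]
eef_rot: [0.708, -0.676, 0.151, 0.141]
contact_force: [0.6, -0.2, -1.5]
opening: 0.293
finger_force: 30.0
```

Tip is at z≈0.033, inside the mouth, with no contact force.

step_arm([
  [[0,0,-0.1],[0,0,0]],
  [[0,0,-0.1],[0,0,0]],
  [[0,0,-0.1],[0,0,0]],
  [[0,0,-0.1],[0,0,0]],
  [[0,0,-0.1],[0,0,0]],
  [[0,0,-0.1],[0,0,0]],
  [[0,0,-0.1],[0,0,0]],
  [[0,0,-0.1],[0,0,0]],
  [[0,0,-0.1],[0,0,0]],
  [[0,0,-0.1],[0,0,0]],
])

```text
clock: 14.45
tool_pos: [0.5293, -0.0321, 0.0571]
eef_rot: [0.707, -0.675, 0.153, 0.141]
contact_force: [-6.4, 1.9, 33.9]
opening: 0.289
finger_force: 30.0
```

step_arm([
  [[0,0,0.25],[0,0,0]],
  [[0,0,0.25],[0,0,0]],
  [[-0.1,0.05,0],[0,0,0]],
  [[-0.1,0.05,0],[0,0,0]],
  [[0,0,-0.1],[0,0,0]],
  [[0,0,-0.1],[0,0,0]],
  [[0,0,-0.1],[0,0,0]],
  [[0,0,-0.1],[0,0,0]],
  [[0,0,0],[0,0,0]],
  [[0,0,0],[0,0,0]],
])

```text
clock: 15.45
tool_pos: [0.529, -0.0319, 0.0572]
eef_rot: [0.707, -0.676, 0.154, 0.141]
contact_force: [1.1, -1.8, 17.2]
opening: 0.29
finger_force: 30.0
```

```bash
python3 - <<'E'
from h import *
key(); print(r.get_state()["moment"])
E
```

```text
t 15.45 p [ 0.529  -0.0319  0.0572] ty [-0.999 -0.047 -0.009] tz [ 0.028 -0.407 -0.913] q [ 0.14  1.02 -0.72  1.97  1.29  1.07  1.73] F [ 1.1 -1.8 17.2] op 0.29 ff 30.0
kx [ 0.005 -0.001 -1.   ] ky [-0.999 -0.046 -0.005] tip [ 0.5287 -0.0242  0.0266]
[-1.36280409 -0.20142234  0.12391396]
```

```bash
python3 - <<'E'
from h import *
im,d,c=snap("scene"); cv2.imwrite("pics/p5.png",cv2.resize(im[205:260,255:310,::-1],(440,440),interpolation=cv2.INTER_CUBIC))
E
```

```text
(no output)
```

View pics/p5.png

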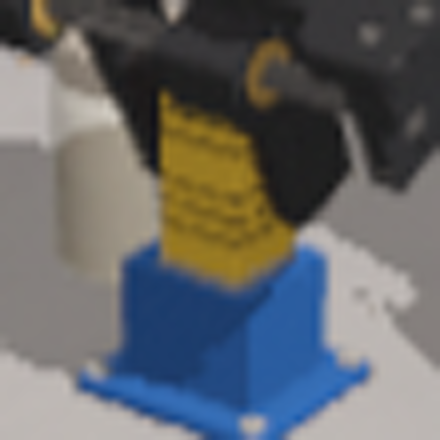

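The shoulder corner (235,288) sits right on the stand's top face, so the key is seated and simply sits lower in the grip than I assumed. I unload slightly, open and back off along the tool axis.

step_arm([
  [[0.05,0,0.1],[0,0,0]],
  [[0.05,0,0.1],[0,0,0]],
  [[0,0,0],[0,0,0]],
  [[0,0,0],[0,0,0]],
  [[0,0,0],[0,0,0]],
  [[0,0,0],[0,0,0]],
  [[0,0,0],[0,0,0]],
  [[0,0,0],[0,0,0]],
  [[0,0,0],[0,0,0]],
  [[0,0,0],[0,0,0]],
])

```text
clock: 16.5
tool_pos: [0.5291, -0.0318, 0.0573]
eef_rot: [0.707, -0.676, 0.152, 0.141]
contact_force: [3.6, -3.4, 6.6]
opening: 0.291
finger_force: 30.0
```

step_arm([
  [[0,0,0],[0,0,0]],
  [[0,0,0],[0,0,0]],
  [[0,0,0],[0,0,0]],
  [[0,0,0],[0,0,0]],
  [[0,0,0],[0,0,0]],
  [[0,0,0],[0,0,0]],
  [[0,0,0],[0,0,0]],
  [[0,0,0],[0,0,0]],
  [[0,0,0],[0,0,0]],
  [[0,0,0],[0,0,0]],
], fingers=0.55)

```text
clock: 17.5
tool_pos: [0.5282, -0.0308, 0.0568]
eef_rot: [0.708, -0.676, 0.151, 0.141]
contact_force: [0.3, -0.4, -1.5]
opening: 0.548
finger_force: 0.0
```

step_arm([
  [[0,0.5,1.1],[0,0,0]],
  [[0,0.5,1.1],[0,0,0]],
  [[0,0.5,1.1],[0,0,0]],
  [[0,0.5,1.1],[0,0,0]],
  [[0,0.5,1.1],[0,0,0]],
  [[0,0.5,1.1],[0,0,0]],
  [[0,0.5,1.1],[0,0,0]],
  [[0,0.5,1.1],[0,0,0]],
  [[0,0.5,1.1],[0,0,0]],
  [[0,0.5,1.1],[0,0,0]],
])

```text
clock: 18.5
tool_pos: [0.5282, 0.0196, 0.1677]
eef_rot: [0.708, -0.676, 0.151, 0.141]
contact_force: [-0.4, -0.1, 0.2]
opening: 0.553
finger_force: 0.0
```

```bash
python3 - <<'E'
from h import *
st()
for n in("scene","top"):
    im,d,c=snap(n); P=cloud(c,d)
    H,S,V=cv2.split(cv2.cvtColor(im,cv2.COLOR_RGB2HSV))
    y=(H>15)&(H<38)&(S>120)&(V>60)&(P[...,2]>.03)&(P[...,2]<.12)&(abs(P[...,0]-.53)<.05)&(abs(P[...,1]+.023)<.05)
    k,l,_s,ce=cv2.connectedComponentsWithStats(cv2.morphologyEx(y.astype(np.uint8),cv2.MORPH_CLOSE,np.ones((3,3))))
    if k<2: print(n,"none"); continue
    i=1+np.argmax(_s[1:,4]); q=P[l==i]; print(n,_s[i],"z",np.percentile(q[:,2],[2,50,98]).round(4),"med",np.median(q,0).round(4))
    t=(l==i)&(P[...,2]>np.percentile(q[:,2],98)-.006); uv=np.argwhere(t)[:,::-1].astype(np.float32)
    print("  top face",cv2.minAreaRect(onplane(c,uv,.098)[:,:2].astype(np.float32)),len(uv))
    if n=="scene":
        uv=np.argwhere(l==i)[:,::-1]
        for v in np.unique(uv[:,1]): u=uv[uv[:,1]==v,0]; print(v,u.min(),u.max(),end="; ")
E
```

```text
t 18.5 p [0.5282 0.0196 0.1677] ty [-0.999 -0.048 -0.005] tz [ 0.023 -0.403 -0.915] q [ 0.1   0.85 -0.82  1.89  1.05  1.19  1.89] F [-0.4 -0.1  0.2] op 0.553 ff 0.0
scene [275 208  17  32 487] z [0.0435 0.0749 0.1001] med [ 0.5183 -0.0114  0.0749]
  top face ((0.504754900932312, 0.0124594084918499), (0.031172581017017365, 0.10923652350902557), 31.527332305908203) 95
208 281 284; 209 279 288; 210 278 290; 211 276 291; 212 275 291; 213 275 291; 214 275 291; 215 275 291; 216 275 291; 217 275 291; 218 275 291; 219 275 291; 220 275 291; 221 275 291; 222 275 291; 223 275 291; 224 275 291; 225 275 291; 226 275 291; 227 275 291; 228 275 291; 229 275 291; 230 275 291; 231 275 291; 232 275 291; 233 275 291; 234 275 291; 235 275 290; 236 276 290; 237 277 288; 238 280 286; 239 283 285; top [263 224  12  12  90] z [0.0948 0.0984 0.1013] med [ 0.5312 -0.0245  0.0984]
  top face ((0.527958333492279, -0.020130541175603867), (0.023957733064889908, 0.021783562377095222), 89.80390167236328) 85
```

Key stands upright at about (0.529,-0.0235), top at 0.098. Next I bring the tool vertical above it and yaw it so it closes along y.

step_arm([
  [[0,-0.43,0.2],[2.4,0,0]],
  [[0,-0.43,0.2],[2.4,0,0]],
  [[0,-0.43,0.2],[2.4,0,0]],
  [[0,-0.43,0.2],[2.4,0,0]],
  [[0,-0.43,0.2],[2.4,0,0]],
  [[0,-0.43,0],[2.4,0,0]],
  [[0,-0.43,0],[2.4,0,0]],
  [[0,-0.43,0],[2.4,0,0]],
  [[0,-0.43,0],[2.4,0,0]],
  [[0,-0.43,0],[2.4,0,0]],
])

```text
clock: 19.6
tool_pos: [0.5279, -0.0245, 0.1764]
eef_rot: [0.721, -0.692, 0.006, -0.01]
contact_force: [-0.5, 0.5, 0.0]
opening: 0.548
finger_force: 0.0
```

step_arm([
  [[0,0,0],[0,0,-8.5]],
  [[0,0,0],[0,0,-8.5]],
  [[0,0,0],[0,0,-8.5]],
  [[0,0,0],[0,0,-8.5]],
  [[0,0,0],[0,0,-8.5]],
  [[0,0,0],[0,0,-8.5]],
  [[0,0,0],[0,0,-8.5]],
  [[0,0,0],[0,0,-8.5]],
  [[0,0,0],[0,0,-8.5]],
  [[0,0,0],[0,0,-8.5]],
])

```text
clock: 20.6
tool_pos: [0.5278, -0.0242, 0.1764]
eef_rot: [-0.061, 0.998, -0.012, 0.002]
contact_force: [0.0, 0.5, 0.4]
opening: 0.55
finger_force: 0.0
```

```bash
python3 -c "
from h import *
st()"
```

```text
t 20.6 p [ 0.5278 -0.0242  0.1764] ty [-0.122  0.992 -0.024] tz [ 0.005 -0.024 -1.   ] q [ 0.33  0.72 -0.65  1.91  0.67  0.74  0.98] F [0.  0.5 0.4] op 0.55 ff 0.0
```

step_arm([
  [[0.01,0,-1.2],[0.14,0.03,-0.4]],
  [[0.01,0,-1.2],[0.14,0.03,-0.4]],
  [[0.01,0,-1.2],[0.14,0.03,-0.4]],
  [[0.01,0,-1.2],[0.14,0.03,-0.4]],
  [[0.01,0,-1.2],[0.14,0.03,-0.4]],
  [[0.01,0,-1.2],[0.14,0.03,-0.4]],
  [[0.01,0,-1.2],[0.14,0.03,-0.4]],
  [[0.01,0,-1.2],[0.14,0.03,-0.4]],
  [[0.01,0,-1.2],[0.14,0.03,-0.4]],
  [[0.01,0,-1.2],[0.14,0.03,-0.4]],
])

```text
clock: 21.6
tool_pos: [0.5293, -0.0238, 0.0558]
eef_rot: [-0.029, 1.0, 0.001, -0.0]
contact_force: [0.3, 0.5, -0.1]
opening: 0.548
finger_force: 0.0
```

step_arm([
  [[0,0,0],[0,0,0]],
  [[0,0,0],[0,0,0]],
  [[0,0,0],[0,0,0]],
  [[0,0,0],[0,0,0]],
  [[0,0,0],[0,0,0]],
  [[0,0,0],[0,0,0]],
  [[0,0,0],[0,0,0]],
  [[0,0,0],[0,0,0]],
  [[0,0,0],[0,0,0]],
  [[0,0,0],[0,0,0]],
], fingers=0, grip_force=40)

```text
clock: 22.6
tool_pos: [0.5295, -0.0238, 0.0572]
eef_rot: [-0.03, 1.0, 0.001, 0.0]
contact_force: [-0.3, 0.0, 6.2]
opening: 0.291
finger_force: 40.0
```

```bash
python3 -c "
from h import *
st()"
```

```text
t 22.6 p [ 0.5295 -0.0238  0.0572] ty [-0.059  0.998  0.001] tz [ 0.001  0.001 -1.   ] q [ 0.23  0.9  -0.46  1.97  0.85  0.48  0.77] F [-0.3  0.   6.2] op 0.291 ff 40.0
```

step_arm([
  [[0,0,0.8],[0,0,0]],
  [[0,0,1.2],[0,0,0]],
  [[0,0,1.3],[0,0,0]],
  [[0,0,1.3],[0,0,0]],
  [[0,0,1.3],[0,0,0]],
  [[0,0,1.3],[0,0,0]],
  [[0,0,1.3],[0,0,0]],
  [[0,0,1.3],[0,0,0]],
  [[0,0,1.3],[0,0,0]],
  [[0,0,1.2],[0,0,0]],
])

```text
clock: 23.6
tool_pos: [0.5292, -0.0238, 0.181]
eef_rot: [-0.03, 1.0, 0.001, 0.0]
contact_force: [-0.5, 1.0, -1.7]
opening: 0.296
finger_force: 40.0
```

step_arm([
  [[-0.37,-2.75,0],[0,0,-0.8]],
  [[-0.37,-2.75,0],[0,0,-0.8]],
  [[-0.37,-2.75,0],[0,0,-0.8]],
  [[-0.37,-2.75,0],[0,0,-0.8]],
  [[-0.37,-2.75,0],[0,0,-0.8]],
  [[-0.37,-2.75,0],[0,0,-0.8]],
  [[-0.37,-2.75,0],[0,0,-0.8]],
  [[-0.37,-2.75,0],[0,0,-0.8]],
  [[-0.37,-2.75,0],[0,0,-0.8]],
  [[-0.37,-2.75,0],[0,0,-0.8]],
])

```text
clock: 24.6
tool_pos: [0.4918, -0.2999, 0.1802]
eef_rot: [0.041, 0.999, 0.001, -0.0]
contact_force: [-0.2, -0.2, -1.5]
opening: 0.29
finger_force: 40.0
```

```bash
python3 - <<'E'
from h import *
s,M=st(); p=s["tool_pos"]
im,d,c=snap("scene"); np.savez("s3",im=im,d=d)
pj=lambda X: cv2.projectPoints(np.array(X).reshape(-1,1,3),cv2.Rodrigues(np.array(c["R"]))[0],np.array(c["t"]),K(c),np.array([c["k1"],0,0,0,0.]))[0].reshape(-1,2)
a=M[:,0]*.013;b=M[:,1]*.013;sh=p-[0,0,.0192]
print("pred shoulder corners",pj([sh+i*a+j*b for i in(-1,1) for j in(-1,1)]).round(1))
H,S,V=cv2.split(cv2.cvtColor(im,cv2.COLOR_RGB2HSV)); u0,v0=pj([sh])[0].astype(int)
y=(H>15)&(H<38)&(S>120)&(V>60); w=np.zeros_like(y); w[v0-35:v0+15,u0-20:u0+20]=1; y&=w
k,l,_s,ce=cv2.connectedComponentsWithStats(cv2.morphologyEx(y.astype(np.uint8),cv2.MORPH_CLOSE,np.ones((3,3))))
i=1+np.argmax(_s[1:,4]); uv=np.argwhere(l==i)[:,::-1]
for v in np.unique(uv[:,1]): u=uv[uv[:,1]==v,0]; print(v,u.min(),u.max(),end="; ")
# lock top: corners pred for yaw -4.5 at several candidates
t=np.radians(-4.5);ax=np.array([np.cos(t),np.sin(t),0])*.019;ay=np.array([-np.sin(t),np.cos(t),0])*.019
L=np.array([.4925,-.299,.0645]); print("\npred lock corners",pj([L+i*ax+j*ay for i in(-1,1) for j in(-1,1)]).round(1))
z=np.load("scene0.npz")["im"]; crop=np.hstack([z[175:225,340:400],im[175:225,340:400]])
cv2.imwrite("pics/p6.png",cv2.resize(np.hstack([z[178:213,348:392],im[150:210,340:400][:35,:44]*0+im[v0-20:v0+15,u0-22:u0+22]])[...,::-1],None,fx=9,fy=9,interpolation=cv2.INTER_CUBIC)); print(u0,v0)
E
```

```text
t 24.6 p [ 0.4918 -0.2999  0.1802] ty [0.081 0.997 0.001] tz [-0.     0.001 -1.   ] q [ 0.85  0.77 -0.67  1.76  0.62  0.83  1.37] F [-0.2 -0.2 -1.5] op 0.29 ff 40.0
pred shoulder corners [[371.6 149.2]
 [365.  151.6]
 [381.1 151.5]
 [374.5 153.9]]
124 374 374; 125 373 381; 126 374 383; 127 374 383; 128 374 383; 129 374 383; 130 374 383; 131 374 383; 132 374 383; 133 373 383; 134 373 382; 135 373 382; 136 373 382; 137 373 382; 138 373 382; 139 373 382; 140 373 382; 141 373 382; 142 373 382; 143 373 381; 144 373 381; 145 367 381; 146 368 381; 147 368 381; 148 368 381; 149 368 381; 150 367 380; 151 369 378; 152 373 375; 
pred lock corners [[380.8 190.7]
 [371.5 195. ]
 [367.6 186.6]
 [358.1 190.8]]
373 151
```

View pics/p6.png

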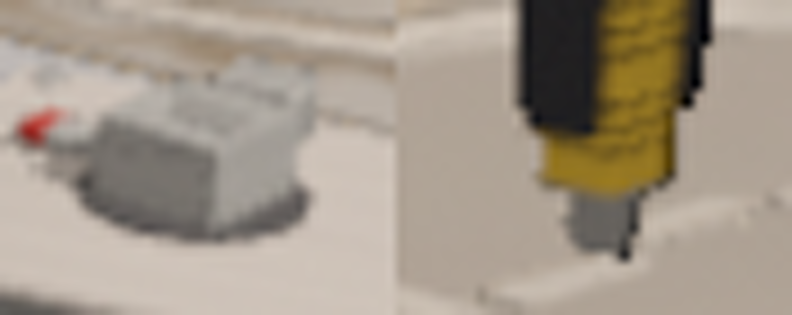

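In the crops, the lock's top corners (95,130), (218,165), (298,115) and the key's shoulder line up laterally with the predictions to within about 0.5 px. I nudge slightly and descend.

step_arm([
  [[0,0.15,-0.7],[0,0,0]],
  [[0,0,-0.8],[0,0,0]],
  [[0,0,-0.8],[0,0,0]],
  [[0,0,-0.8],[0,0,0]],
  [[0,0,-0.8],[0,0,0]],
  [[0,0,-0.8],[0,0,0]],
  [[0,0,-0.8],[0,0,0]],
  [[0,0,-0.8],[0,0,0]],
  [[0,0,-0.8],[0,0,0]],
  [[0,0,-0.4],[0,0,0]],
])

```text
clock: 25.65
tool_pos: [0.4918, -0.2973, 0.1039]
eef_rot: [0.04, 0.999, 0.001, -0.001]
contact_force: [-0.1, -0.4, -0.6]
opening: 0.29
finger_force: 40.0
```

step_arm([
  [[0,0,-0.1],[0,0,0]],
  [[0,0,-0.1],[0,0,0]],
  [[0,0,-0.1],[0,0,0]],
  [[0,0,-0.1],[0,0,0]],
  [[0,0,-0.1],[0,0,0]],
  [[0,0,-0.1],[0,0,0]],
  [[0,0,-0.1],[0,0,0]],
  [[0,0,-0.1],[0,0,0]],
  [[0,0,0],[0,0,0]],
  [[0,0,0],[0,0,0]],
])

```text
clock: 26.65
tool_pos: [0.4923, -0.2978, 0.097]
eef_rot: [0.04, 0.999, 0.0, 0.0]
contact_force: [-0.2, -2.0, 0.2]
opening: 0.29
finger_force: 40.0
```

step_arm([
  [[0,0,-0.1],[0,0,0]],
  [[0,0,-0.1],[0,0,0]],
  [[0,0,-0.1],[0,0,0]],
  [[0,0,-0.1],[0,0,0]],
  [[0,0,-0.1],[0,0,0]],
  [[0,0,-0.1],[0,0,0]],
  [[0,0,-0.1],[0,0,0]],
  [[0,0,-0.1],[0,0,0]],
  [[0,0,0],[0,0,0]],
  [[0,0,0],[0,0,0]],
])

```text
clock: 27.65
tool_pos: [0.4932, -0.2984, 0.0905]
eef_rot: [0.041, 0.999, -0.001, 0.001]
contact_force: [-1.0, -4.3, 13.9]
opening: 0.292
finger_force: 40.0
```

step_arm([
  [[0.05,-0.1,0.1],[0,0,0]],
  [[0,-0.05,-0.1],[0,0,0]],
  [[0,0,-0.1],[0,0,0]],
  [[0,0,-0.1],[0,0,0]],
  [[0,0,-0.1],[0,0,0]],
  [[0,0,-0.1],[0,0,0]],
  [[0,0,-0.1],[0,0,0]],
  [[0,0,0],[0,0,0]],
  [[0,0,0],[0,0,0]],
  [[0,0,0],[0,0,0]],
])

```text
clock: 28.65
tool_pos: [0.4935, -0.2993, 0.0837]
eef_rot: [0.04, 0.999, 0.0, 0.001]
contact_force: [2.0, -4.0, 1.6]
opening: 0.291
finger_force: 40.0
```

```bash
python3 -c "
from h import *
s,_=st();print(s['moment'])"
```

```text
t 28.65 p [ 0.4935 -0.2993  0.0837] ty [0.081 0.997 0.001] tz [ 0.002  0.001 -1.   ] q [ 0.78  0.9  -0.56  1.82  0.76  0.64  1.26] F [ 2.  -4.   1.6] op 0.291 ff 40.0
[-1.20602839 -0.54195806  0.01916811]
```

Seated: TCP z 0.0837 is the predicted seated height. Now I turn clockwise.

step_arm([
  [[0,-0.05,0],[0,0,-6.5]],
  [[0,0,0],[0,0,-6.5]],
  [[0,0,0],[0,0,-6.5]],
  [[0,0,0],[0,0,-6.5]],
  [[0,0,0],[0,0,-6.5]],
  [[0,0,0],[0,0,-6.5]],
  [[0,0,0],[0,0,-6.5]],
  [[0,0,0],[0,0,-6.5]],
  [[0,0,0],[0,0,-6.5]],
  [[0,0,0],[0,0,-6.5]],
])

```text
clock: 29.65
tool_pos: [0.4938, -0.2997, 0.0837]
eef_rot: [0.573, 0.82, 0.001, 0.001]
contact_force: [2.2, -4.1, 1.1]
opening: 0.291
finger_force: 40.0
```

```bash
python3 -c "
from h import *
s,_=st();print(s['moment'])"
```

```text
t 29.65 p [ 0.4938 -0.2997  0.0837] ty [0.939 0.344 0.003] tz [ 0.003 -0.    -1.   ] q [ 0.62  0.86 -0.26  1.83  0.41  0.51  0.43] F [ 2.2 -4.1  1.1] op 0.291 ff 40.0
[-1.07105635 -0.42504859  0.12230664]
```

step_arm([
  [[0,0,0],[0,0,-2]],
  [[0,0,0],[0,0,-2]],
  [[0,0,0],[0,0,-2]],
  [[0,0,0],[0,0,-2]],
  [[0,0,0],[0,0,-2]],
  [[0,0,0],[0,0,-2]],
  [[0,0,0],[0,0,-2]],
  [[0,0,0],[0,0,-2]],
  [[0,0,0],[0,0,-1]],
  [[0,0,0],[0,0,0]],
])

```text
clock: 30.65
tool_pos: [0.4941, -0.2995, 0.0837]
eef_rot: [0.686, 0.728, 0.001, 0.002]
contact_force: [2.7, -4.2, 1.8]
opening: 0.297
finger_force: 40.0
```

```bash
python3 -c "
from h import *
s,_=st();print(s['moment'])"
```

```text
t 30.65 p [ 0.4941 -0.2995  0.0837] ty [0.998 0.059 0.004] tz [ 0.004 -0.    -1.   ] q [ 0.58  0.85 -0.19  1.83  0.31  0.48  0.24] F [ 2.7 -4.2  1.8] op 0.297 ff 40.0
[-1.06924551 -0.52741198  0.06226223]
```

step_arm([
  [[0,0,0],[0,0,-1]],
  [[0,0,0],[0,0,-1]],
  [[0,0,0],[0,0,-1]],
  [[0,0,0],[0,0,-1]],
  [[0,0,0],[0,0,-1]],
  [[0,0,0],[0,0,-1]],
  [[0,0,0],[0,0,-1]],
  [[0,0,0],[0,0,-1]],
  [[0,0,0],[0,0,0]],
  [[0,0,0],[0,0,0]],
])

```text
clock: 31.65
tool_pos: [0.4942, -0.2995, 0.0837]
eef_rot: [0.735, 0.678, 0.001, 0.002]
contact_force: [2.3, -3.4, 1.7]
opening: 0.292
finger_force: 40.1
```

```bash
python3 - <<'E'
from h import *
s,_=st();print(s['moment'])
for n in("top","scene"):
    im,d,c=snap(n); H,S,V=cv2.split(cv2.cvtColor(im,cv2.COLOR_RGB2HSV)); P=cloud(c,d)
    g=((H<8)|(H>172))&(S>70)&(abs(P[...,0]-.494)<.08)&(abs(P[...,1]+.30)<.08); 
    if g.any(): print(n,"tip",g.sum(),onplane(c,np.argwhere(g)[:,::-1].astype(float),.048).mean(0).round(4))
E
```

```text
t 31.65 p [ 0.4942 -0.2995  0.0837] ty [ 0.997 -0.079  0.004] tz [ 0.004 -0.001 -1.   ] q [ 0.56  0.85 -0.15  1.83  0.25  0.48  0.15] F [ 2.3 -3.4  1.7] op 0.292 ff 40.1
[-1.12197473 -0.5567846   0.37259165]
top tip 1 [ 0.3822 -0.4271  0.048 ]
scene tip 1091 [0.2551 0.0879 0.048 ]
```

step_arm([
  [[0,0,0],[0,0,-1]],
  [[0,0,0],[0,0,-1]],
  [[0,0,0],[0,0,-1]],
  [[0,0,0],[0,0,0]],
  [[0,0,0],[0,0,0]],
  [[0,0,0],[0,0,0]],
  [[0,0,0],[0,0,0]],
  [[0,0,0],[0,0,0]],
  [[0,0,0],[0,0,0]],
  [[0,0,0],[0,0,0]],
])

```text
clock: 32.75
tool_pos: [0.4943, -0.2995, 0.0837]
eef_rot: [0.752, 0.66, 0.001, 0.002]
contact_force: [2.4, -4.5, 1.2]
opening: 0.292
finger_force: 40.2
```

```bash
python3 - <<'E'
from h import *
s,_=st();print(s['moment'])
E
```

```text
t 32.75 p [ 0.4943 -0.2995  0.0837] ty [ 0.991 -0.13   0.004] tz [ 0.004 -0.001 -1.   ] q [ 0.55  0.85 -0.14  1.83  0.23  0.47  0.11] F [ 2.4 -4.5  1.2] op 0.292 ff 40.2
[-1.16748551 -0.50849005  0.58477306]
```

The moment rises steeply, so the lock is against its stop. I ease off, release and lift.

step_arm([
  [[0,0,0],[0,0,1]],
  [[0,0,0],[0,0,1]],
  [[0,0,0],[0,0,1]],
  [[0,0,0],[0,0,1]],
  [[0,0,0],[0,0,1]],
  [[0,0,0],[0,0,0]],
  [[0,0,0],[0,0,0]],
  [[0,0,0],[0,0,0]],
  [[0,0,0],[0,0,0]],
  [[0,0,0],[0,0,0]],
])

```text
clock: 33.75
tool_pos: [0.4942, -0.2996, 0.0837]
eef_rot: [0.723, 0.691, 0.001, 0.002]
contact_force: [2.5, -4.4, 1.7]
opening: 0.292
finger_force: 40.0
```

step_arm([
  [[0,0,0],[0,0,0]],
  [[0,0,0],[0,0,0]],
  [[0,0,0],[0,0,0]],
  [[0,0,0],[0,0,0]],
  [[0,0,0],[0,0,0]],
  [[0,0,0],[0,0,0]],
  [[0,0,0],[0,0,0]],
  [[0,0,0],[0,0,0]],
  [[0,0,0],[0,0,0]],
  [[0,0,0],[0,0,0]],
], fingers=0.55)

```text
clock: 34.75
tool_pos: [0.4927, -0.2994, 0.0838]
eef_rot: [0.723, 0.691, 0.0, 0.0]
contact_force: [0.4, 0.2, 0.6]
opening: 0.55
finger_force: 0.0
```

step_arm([
  [[0,0,1.2],[0,0,0]],
  [[0,0,1.2],[0,0,0]],
  [[0,0,1.2],[0,0,0]],
  [[0,0,1.2],[0,0,0]],
  [[0,0,1.2],[0,0,0]],
  [[0,0,1.2],[0,0,0]],
  [[0,0,1.2],[0,0,0]],
  [[0,0,1.2],[0,0,0]],
  [[0,0,1.2],[0,0,0]],
  [[0,0,1.2],[0,0,0]],
])

```text
clock: 35.75
tool_pos: [0.4927, -0.2993, 0.2048]
eef_rot: [0.723, 0.691, 0.0, 0.0]
contact_force: [0.3, -0.0, -0.0]
opening: 0.549
finger_force: 0.0
```

step_arm([
  [[-1,2.5,0],[0,0,0]],
  [[-1,2.5,0],[0,0,0]],
  [[-1,2.5,0],[0,0,0]],
  [[-1,2.5,0],[0,0,0]],
  [[-1,2.5,0],[0,0,0]],
  [[-1,2.5,0],[0,0,0]],
  [[-1,2.5,0],[0,0,0]],
  [[-1,2.5,0],[0,0,0]],
  [[-1,2.5,0],[0,0,0]],
  [[-1,2.5,0],[0,0,0]],
])

```text
clock: 36.75
tool_pos: [0.3925, -0.0484, 0.2043]
eef_rot: [0.723, 0.691, 0.001, 0.001]
contact_force: [0.4, 0.2, 0.1]
opening: 0.552
finger_force: 0.0
```

```bash
python3 - <<'E'
from h import *
s,_=st()
im,d,c=snap("top"); np.savez("t9",im=im,d=d); a,_,cs=snap("scene"); np.savez("s9",im=a)
H,S,V=cv2.split(cv2.cvtColor(im,cv2.COLOR_RGB2HSV)); P=cloud(c,d)
near=(abs(P[...,0]-.494)<.09)&(abs(P[...,1]+.30)<.09)
g=((H<8)|(H>172))&(S>70)&near
if g.any(): print("tip",g.sum(),onplane(c,np.argwhere(g)[:,::-1].astype(float),.048).mean(0).round(4))
y=(H>15)&(H<38)&(S>120)&(V>60)&near
print("key",y.sum(),np.percentile(P[y][:,2],[5,50,98]) if y.any() else "", onplane(c,np.argwhere(y)[:,::-1].astype(float),.1245).mean(0))
cv2.imwrite("pics/p7.png",np.hstack([cv2.resize(a[150:230,325:425],(500,400),interpolation=cv2.INTER_CUBIC),cv2.resize(im[200:280,350:410],(300,400),interpolation=cv2.INTER_CUBIC)])[...,::-1])
E
```

```text
t 36.75 p [ 0.3925 -0.0484  0.2043] ty [ 0.999 -0.046  0.002] tz [ 0.002  0.    -1.   ] q [ 0.12  0.48 -0.16  2.26  0.19  0.41 -0.24] F [0.4 0.2 0.1] op 0.552 ff 0.0
key 200 [0.02406386 0.12311209 0.12748711] [ 0.50238742 -0.28641096  0.1245    ]
```

View pics/p7.png

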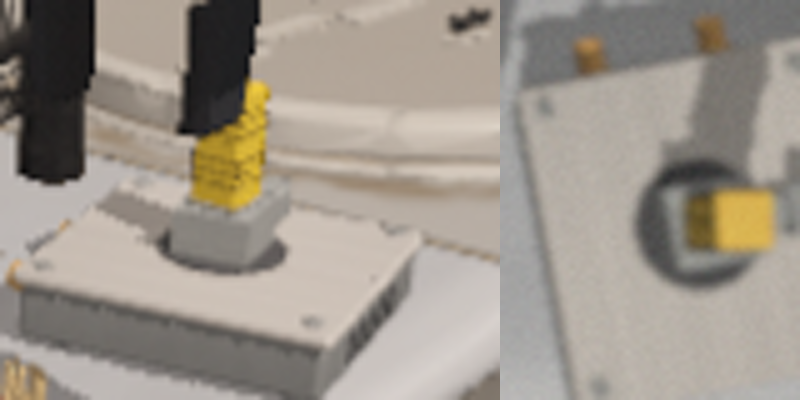

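The final view shows the key upright and seated on the lock (735,220 in the right panel, top at 0.1245 m). The lock plug's edge is parallel to the box edge, so it is turned home, and the robot is clear. I'm handing it in.

```bash
python3 -c "
from plant import r
print(r.finish_job())"
```

```text
the job is handed in; nothing more can be done
None
```

The job is handed in with the key upright and fully in the lock, the lock turned to its stop (judged by the rising torque and the plug sitting square to the box, since the key hid the tongue in the last view), and the robot clear; I saw no contact with the shaker, jar or spout, and the hand-in returned no verdict.

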